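# Crack the release valve and bring the cutting board out of the bench die press

### The arm

A 6-joint arm with a two-finger parallel gripper is mounted at the origin on the work surface. World frame = base frame: x ahead of the robot, y to its left, z up, the work surface at z = 0. Lengths are in m, angles in rad, forces in N, time in s.
With the tool pointing down it reaches from about 0.35 to 0.925 m from the base axis. Payload 6.4 kg.
Tool frame: the origin (TCP) lies midway between the tips of the shut fingers; the grasp point (between the pads) lies 19 mm behind it; x points along the fingers, z is the direction in which the jaws open and shut, and the axes are right-handed (so a half turn about x gives the same grasp; the last joint's range is limited). The gripper opens to 94 mm and grips with 3 to 60 N. Pads are 16 mm wide; open, the fingers measure 119 mm over their backs; the gripper's body (75 mm by 177 mm) begins 78 mm behind the grasp point.
Start: joints at [-1.318, 0.245, 1.558, -0, 1.339, -0.174], TCP at [0.269, -0.592, 0.205] pointing down, gripper open.
Joint ranges: [-3.13, 3.13], [-1.02, 2.26], [0.13, 2.54], [-0.95, 4.09], [0.21, 2.88], [-2.74, 2.74]. Speed limits (rad/s): [2.57, 2.57, 3.14, 3.14, 3.14, 3.14].

### API

Orientations are given as a unit quaternion [w, x, y, z].
In Python, from station import r, vision, ticket gives the robot as it stands.
- The arm moves only by the tool carry_out, never from a script. Its argument "increments" is a list of rows, each a list of 7 numbers: the turn, a rotation vector about the tool's x, y, z normalised to -1 to 1, where 1 is 2 pi rad, then the shift along the tool's x, y, z normalised to -1 to 1, where 1 is 0.5 m, then the opening, from 0 (shut) to 1 (fully open). A call has exactly 10 rows; each row is the pose to reach, as a shift and turn from the pose measured when the call began, along the tool's axes at that moment, turning the shorter way round; what a row does not reach only later rows make up. A row lasts 1/8 s, in which the tool goes at most 62.5 mm and 10.7 degrees, less where a joint would pass 70% of its speed; a pose out of reach is approached as far as the arm can. A call with a number of a shift or a turn outside -1 to 1 is refused whole. A call with a gripper value outside its range is refused whole. The fingers move at their own pace and stop on an object; the grip force is fixed at half the most. Time passes only in rows, so rows that repeat a pose let the fingers close, or fill a call up. It gives the time, the measured TCP pose, the force and the opening at its end, in the units of the state.
- r.get_obs(): the state, without advancing time (a new reading comes with each control period).
- vision.capture(name): name is "scene" or "top" or "wrist"; returns a dict with "image" (384x512x3 uint8, red, green, blue), "range_z" (384x512 float32, m along the optical axis (not along the pixel's ray), 0 where there is no reading), "camera_matrix" (3x3 intrinsics, pixels), "position" and "attitude" of the camera in the world. Camera axes: x right, y up, looking along -z (the intrinsics and any distortion apply to the point x, -y, -z); pixel columns grow to the right and rows downward; lengths in m; the calibration is good to about 2 mm. A picture is of the moment at which its call begins.
- ticket.sign_off(): hands the job in, once; it reports no verdict.
The state is a dict: "clock": time; "joints": joint angles; "joint_vel": joint speeds; "effort": joint torques, N m; "eef_pos": TCP position; "eef_rot": TCP orientation; "force": force on the tool from outside, world axes, zero at the start; "ft_torque": the same for the moment, N m; "grip_width": finger opening in m.
Only numpy, scipy, OpenCV 4.12 (cv2) and the standard library are available. Lean on these libraries where they do the work, as an engineer would, in place of code of your own. Each camera call takes 0.05 s, during which the arm holds its last target. There are 200 camera calls.

### The job

The cut is done and the platen of the hydraulic bench press is still up: crack the red-knobbed release lever on its pump open a fraction of a turn, counter-clockwise seen from above, so that the platen sinks slowly (never faster than 2 cm a second), and shut the valve again, snugly but without forcing it, with the platen's top level with the outfeed ledge. Then draw the white cutting board by its black knob gently across onto the ledge until it lies flat and straight against the stop bar, with the steel die still in its place on the board. Let go of everything, leave the valve shut and the platen level, and do not disturb the other things on the bench.

Things in the scene. Friction and masses are not known exactly. Their poses are not given: they have to be found in the camera images.
- press: Bench hydraulic die press, fixed: dark green base plate 280 (x) x 485 (y) x 16 mm, two steel columns 26 mm thick at x = +-118 mm, y = 0 of its frame, a cylinder with the ram between them. Origin: on the bench, below the middle of the platen; x and y along the plate's short and long sides, z up. The outfeed ledge is on its +y side, the pump on its -y side.
- head_middle (a point): Middle of the underside (205 mm above the bench) of the press's fixed maroon head plate over the platen: 300 (x) x 160 (y) mm, top at 235 mm, nuts and rib up to 257 mm. Axes as the press's.
- pump_top (a point): Middle of the top (70 mm above the bench) of the green pump block, 120 (x) x 80 (y) mm, at y = -165 mm of the press. On its +x half stand the pump piston and a slanting steel handle socket, up to 145 mm above the bench. Axes as the press's.
- ram (a joint): How far the aluminium platen has sunk, in m: 0 at the start (its top 162 mm above the bench), 0.055 at the bottom; it cannot be raised again. Shut, it holds. It begins to sink at a valve angle that depends on the load, not told, between 0.2 and 0.5 rad; beyond it the speed grows by about 10 mm/s per 0.1 rad. Turned back, it slows, and stops some 0.1 rad below that angle.
- valve (a joint): Release valve angle in rad: 0 shut on its seat (start), growing as the lever turns counter-clockwise seen from above, 1.3 at most. At 0 the lever points along the press's -x; opening swings its end towards the press's -y. Stiff (4 to 8 N at the knob), stays where left. The seat is springy: it gives from about 12 N at the knob; over about 20 N drives it below -0.06 rad, which spoils it.
- valve_axis (a point): Point on the release valve's vertical axis, at the height of the knob's middle (105 mm above the bench).
- valve_knob (a point): Middle of the upright red round knob (18 mm thick, 46 mm tall, top 125 mm and foot 79 mm above the bench) at the end of the steel release lever (round bar 10 mm thick, its top 84 mm above the bench), 95 mm from the valve's axis. The knob is fixed on the lever; it can be gripped from above or pushed sideways.
- platen_edge (a point): Point on the platen's top surface, in the middle of its +y edge (80 mm from the press's middle), the edge that faces the ledge.
- ledge: Steel outfeed ledge 200 mm wide (x), fixed on screw posts; its height varies. Origin: on its flat top, in the middle of the edge nearest the press, 28 mm from the platen's edge; y runs away from the press. A 20 mm lead-in lip falls 6 mm towards the press. Side rails 8 mm high at x = +-97 mm (6 mm thick); the black stop bar's near face is at y = 156 mm, 12 mm high.
- board: White cutting board 160 (x) x 150 (y) x 18 mm, 0.5 kg, loose on the platen, its y roughly the press's y. Origin: middle of its underside. A steel strap (30 mm wide, 5 mm thick, on its top) runs out over the ledge and carries the black pull knob; it passes over the stop bar. Home, with its +y edge on the stop bar, its origin is 81 mm along the ledge's y.
- board_knob (a point): Grip point on the black upright round pull knob (20 mm thick, 46 mm tall; the point is 24 mm above the strap and 22 mm below the knob's top), 165 mm along the board's y from its middle and 47 mm above the board's underside.
- die_centre (a point): Middle of the steel click die (pentagon outline 95 x 57 mm, 22 mm high, 0.22 kg) that stands loose on the board, about 3 mm below the head plate at the start.
- oval_die: Bystander: oval steel die, 80 x 56 x 22 mm, on the bench. Origin at its underside.
- spanner: Bystander: small wrench, 90 mm, lying on the press's base plate. Origin at its underside.
- mallet: Bystander: rubber mallet, 260 mm, on the bench. Origin at its underside.
- glue_tin: Bystander: tin with a yellow label, 80 mm wide, 100 mm tall. Origin at its underside.
- dye_jar: Bystander: amber jar, 56 mm wide, 75 mm tall. Origin at its underside.
- weight: Bystander: brass paper weight, 64 mm wide, 64 mm tall. Origin at its underside.
- edge_brush: Bystander: brush, 170 mm, on the bench. Origin at its underside.

How it is judged:
By the outcome, as a careful person would: the job done as asked, in the order asked, and still so for the second after the job is handed in, with the robot touching nothing.
It also fails if it takes over 72 s, if anything falls off the work surface, if the arm or the gripper's body presses on something with over 40 N, if the wrist force passes 120 N, or if a joint passes its speed limit or range.

## Working session

There is one attempt and no reset: what is moved stays moved. The work goes in short steps, Python scripts to look and compute and a tool call to move; the robot and the scene stay as the last step left them, time stands still between calls to the robot, and variables do not carry over. Pictures are saved under pics/ and viewed, about 8 in all and at most 12, crops included, and the job is handed in when it is done.

Besides the shell and the picture viewer there is one more tool, called after ">>>" by a JSON object that holds its "api" and its "payload", one argument or row to a line. carry_out: Moves the arm, as the interface text tells. Its arguments: {"type":"object","properties":{"increments":{"type":"array"}},"required":["increments"]}

```bash
mkdir -p pics
cat > h.py <<'E'
import numpy as np, cv2
from station import r, vision, ticket
from scipy.spatial.transform import Rotation as R
def q2R(q): return R.from_quat([q[1],q[2],q[3],q[0]]).as_matrix()
def att(c):
    a=np.array(c["attitude"]); return a if a.shape==(3,3) else q2R(a)
def cap(n,save=None):
    c=vision.capture(n)
    if save: cv2.imwrite('pics/'+save,c["image"][:,:,::-1])
    np.save('last_'+n+'.npy',c,allow_pickle=True); return c
def cloud(c):
    K=np.array(c["camera_matrix"]);d=c["range_z"];h,w=d.shape
    v,u=np.mgrid[:h,:w]
    P=np.stack([(u-K[0,2])/K[0,0]*d,-(v-K[1,2])/K[1,1]*d,-d],-1)
    P=P@att(c).T+np.array(c["position"]); P[d==0]=np.nan; return P
E
python3 - <<'E'
from h import *
a=cap("scene","s1.png");b=cap("top","t1.png")
cv2.imwrite('pics/a.png',np.hstack([a["image"],b["image"]])[:,:,::-1][:, :]) 
for c in(a,b): print({k:v for k,v in c.items() if k not in("image","range_z")}, (c["range_z"]>0).mean())
print(r.get_obs())
E
```

```text
{'camera_matrix': array([[427.84462694,   0.        , 257.1878467 ],
       [  0.        , 427.84462694, 190.79991086],
       [  0.        ,   0.        ,   1.        ]]), 'position': array([ 0.99088633, -0.85752253,  1.19191853]), 'attitude': array([0.89933908, 0.34793734, 0.09860392, 0.24577653])} 0.9906717936197916
{'camera_matrix': array([[477.52803404,   0.        , 256.91116298],
       [  0.        , 477.52803404, 182.15070101],
       [  0.        ,   0.        ,   1.        ]]), 'position': array([ 0.42245926, -0.01246826,  1.53106396]), 'attitude': array([-0.70379911, -0.02025003,  0.03064449,  0.70944884])} 0.9962209065755209
{'clock': 0.1, 'joints': array([-1.31810870e+00,  2.45684426e-01,  1.55888099e+00, -3.31101327e-05,
        1.33867962e+00, -1.74103287e-01]), 'joint_vel': array([ 0.00106175, -0.00212765, -0.00249118,  0.00139129, -0.00052369,
        0.00174473]), 'effort': array([-3.45601011e-04, -4.16917312e+01, -3.15526700e+01,  6.87069492e-02,
        3.09726514e-02, -6.39637778e-05]), 'eef_pos': array([ 0.26892884, -0.59117415,  0.20449978]), 'eef_rot': array([ 0.59411303,  0.38315474,  0.5949865 , -0.38237836]), 'force': array([-0.10709848, -1.13919884, -0.02306702]), 'ft_torque': array([ 0.01960713, -0.06924432,  0.0174267 ]), 'grip_width': 0.09392523178721739}
```

View pics/s1.png

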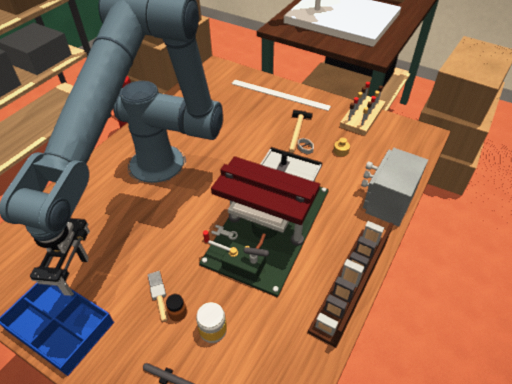

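View pics/t1.png

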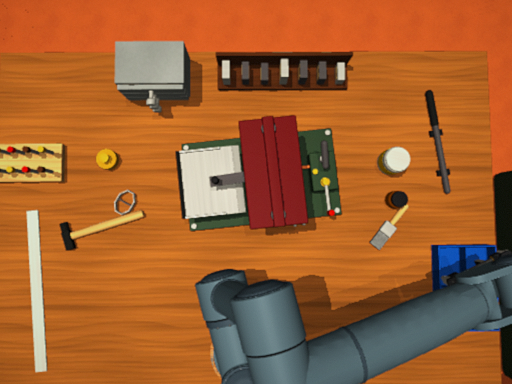

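The scene view shows the press at (265,215) with the knob of the lever at (207,237). In the top view the head is at (272,172), the red knob at (332,213), the black pull knob at (215,181) and the ledge at (180-243,150-220). The press axes lie close to the world axes.

Run:
```python
from h import *
for n in("top","scene"):
    c=np.load(f'last_{n}.npy',allow_pickle=True).item();P=cloud(c);hsv=cv2.cvtColor(c["image"],cv2.COLOR_RGB2HSV).astype(int)
    H,S,V=hsv[...,0],hsv[...,1],hsv[...,2];z=P[...,2]
    red=((H<6)|(H>174))&(S>150)
    box=(P[...,0]>.3)&(P[...,0]<.75)&(P[...,1]>-.35)&(P[...,1]<.3)
    m=red&box&(z>.225)&(z<.245); pts=P[m]
    rect=cv2.minAreaRect(pts[:,:2].astype(np.float32)); print(n,"head",rect,m.sum(),np.median(pts[:,2]))
    m=red&box&(z>.08)&(z<.14)&(P[...,1]<-.1);print(" knob",m.sum(),np.median(P[m],0),P[m].min(0),P[m].max(0))
    m=(H>40)&(H<90)&(S>60)&box&(z<.03);print(" base",cv2.minAreaRect(P[m][:,:2].astype(np.float32)),np.median(P[m],0))
    m=(H>15)&(H<35)&(S>150)&box&(z>.06)&(P[...,1]<-.1);print(" yellow",m.sum(),np.median(P[m],0))
    dark=(V<60)&box&(z>.12)&(P[...,1]>0.02);print(" blk",dark.sum(),np.median(P[dark],0), P[dark].max(0))
    m=box&(S<60)&(V>150)&(P[...,1]>0)&(z>.08);p=P[m];print(" white",m.sum(),p.min(0),p.max(0));print(np.histogram(p[:,2],bins=np.arange(.08,.25,.005)))
```

```text
top head ((0.5454317331314087, -0.07493025064468384), (0.2978927493095398, 0.15917396545410156), 5.826986312866211) 4964 0.2343632792765692
 knob 32 [ 0.43262574 -0.2499895   0.12328998] [ 0.42516489 -0.25792714  0.10322619] [ 0.43999134 -0.24215676  0.12795266]
 base ((0.5430545210838318, -0.048583656549453735), (0.27624282240867615, 0.479943186044693), 5.842182636260986) [ 0.49254653 -0.19086642  0.01543285]
 yellow 103 [ 0.53285717 -0.23548797  0.07927609]
 blk 248 [0.5213962  0.18763913 0.1363498 ] [0.61439988 0.20424648 0.23575348]
 white 3532 [0.42002393 0.0050573  0.1107469 ] [0.63344267 0.19555655 0.18807474]
(array([   0,    0,    0,    0,    0,    0,   41,  668, 1993,  703,  108,
         10,    0,    0,    0,    0,    0,    0,    0,    1,    5,    3,
          0,    0,    0,    0,    0,    0,    0,    0,    0,    0,    0]), array([0.08 , 0.085, 0.09 , 0.095, 0.1  , 0.105, 0.11 , 0.115, 0.12 ,
       0.125, 0.13 , 0.135, 0.14 , 0.145, 0.15 , 0.155, 0.16 , 0.165,
       0.17 , 0.175, 0.18 , 0.185, 0.19 , 0.195, 0.2  , 0.205, 0.21 ,
       0.215, 0.22 , 0.225, 0.23 , 0.235, 0
[... 408 characters left out ...]
.15701116  0.01611765]
 yellow 59 [ 0.53443285 -0.24704258  0.08107217]
 blk 188 [0.5304294  0.18299955 0.13521001] [0.6154236  0.20031028 0.23459744]
 white 758 [4.24399618e-01 3.13550109e-04 1.14712642e-01] [0.65988108 0.20034448 0.23576185]
(array([  0,   0,   0,   0,   0,   0,   2,  57, 446, 181,  46,   5,   0,
         0,   0,   0,   0,   0,   0,   1,   4,   4,   0,   0,   0,   0,
         0,   0,   0,   0,  10,   2,   0]), array([0.08 , 0.085, 0.09 , 0.095, 0.1  , 0.105, 0.11 , 0.115, 0.12 ,
       0.125, 0.13 , 0.135, 0.14 , 0.145, 0.15 , 0.155, 0.16 , 0.165,
       0.17 , 0.175, 0.18 , 0.185, 0.19 , 0.195, 0.2  , 0.205, 0.21 ,
       0.215, 0.22 , 0.225, 0.23 , 0.235, 0.24 , 0.245]))
```

Run:
```python
from h import *
c=np.load('last_top.npy',allow_pickle=True).item()["image"];d=np.load('last_scene.npy',allow_pickle=True).item()["image"]
a=cv2.resize(c[100:250,165:365],None,fx=4,fy=4,interpolation=cv2.INTER_CUBIC)
cv2.imwrite('pics/tz.png',a[:,:,::-1])
```

```text
(no output)
```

View pics/tz.png

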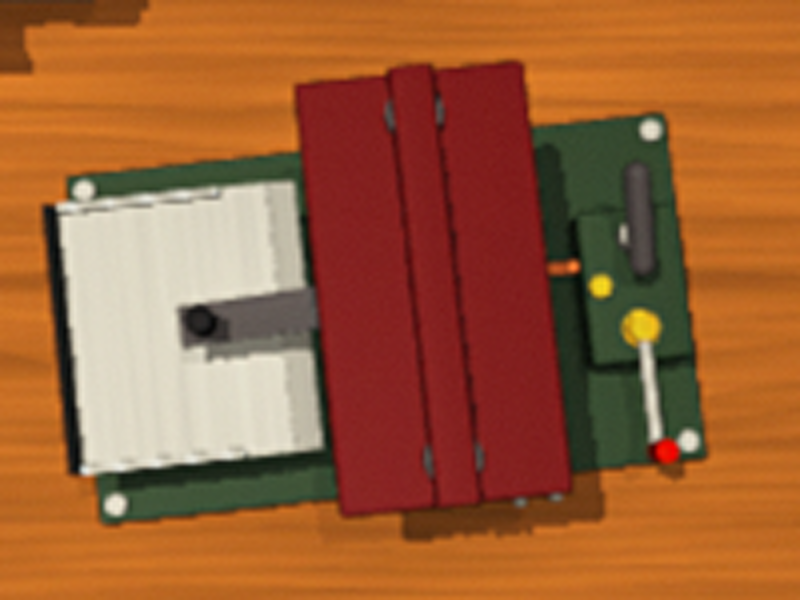

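The zoom shows the press yawed about +5.7 deg. The ledge is clear, with the strap and black knob (200,320) over it, and the red knob is at (665,450). Next I measure the heights of ledge and strap in the press frame, and the tool axes.

```bash
cat >> h.py <<'E'
yaw=np.deg2rad(5.7);O=np.array([.5475,-.076,0]);B=np.array([[np.cos(yaw),-np.sin(yaw),0],[np.sin(yaw),np.cos(yaw),0],[0,0,1]])
def topress(P): return (P-O)@B
def toworld(p): return np.asarray(p)@B.T+O
def heights(c):
    P=topress(cloud(c));x,y,z=P[...,0],P[...,1],P[...,2]
    hsv=cv2.cvtColor(c["image"],cv2.COLOR_RGB2HSV).astype(int);S,V=hsv[...,1],hsv[...,2]
    led=(abs(x)<.08)&(y>.135)&(y<.25)&(abs(x)>.03)&(z>.08)&(z<.15)&(S<60)&(V>150)
    A=P[led];co=np.linalg.lstsq(np.c_[A[:,:2],np.ones(len(A))],A[:,2],rcond=None)[0]
    res=z-(np.dstack([x,y,np.ones_like(x)])@co)
    st=(abs(x)<.02)&(y>.08)&(y<.24)&(res>.012)&(res<.10)&(V<140)
    k=st&(res>.03)
    # strap mask: between ledge and knob, tall parts excluded by y
    yk=np.median(y[k]) if k.sum() else .165
    s=st&(abs(x)<.012)&(y<yk-.02)
    kt=np.percentile(res[k],[80,95]) if k.sum() else None
    return dict(ledge=np.median(A[:,2]),slope=co[:2],n=led.sum(),strap=(np.median(res[s]),s.sum()),ktop=kt,kn=k.sum(),kxy=(np.median(x[k]),yk))
E
python3 - <<'E'
from h import *
for n in("top","scene"):
    c=np.load(f'last_{n}.npy',allow_pickle=True).item();print(n,heights(c))
    P=topress(cloud(c));hsv=cv2.cvtColor(c["image"],cv2.COLOR_RGB2HSV).astype(int);H,S,V=hsv[...,0],hsv[...,1],hsv[...,2]
    red=((H<6)|(H>174))&(S>150);m=red&(P[...,2]>.08)&(P[...,2]<.14)&(P[...,1]<-.1);print("knob",np.median(P[m],0),P[m].min(0),P[m].max(0))
    m=(H>15)&(H<35)&(S>150)&(P[...,2]>.06)&(P[...,2]<.1)&(P[...,1]<-.1)&(P[...,1]>-.22)&(abs(P[...,0])<.1)
    n_,l,s,ce=cv2.connectedComponentsWithStats(m.astype(np.uint8));print([(s[i,4],np.median(P[l==i],0).round(4)) for i in range(1,n_)if s[i,4]>5])
o=r.get_obs();print(q2R(o["eef_rot"]).round(4))
E
```

```text
top {'ledge': np.float64(0.12277330597200642), 'slope': array([-0.00028128, -0.00136453]), 'n': np.int64(1309), 'strap': (np.float64(0.06198991315863965), np.int64(59)), 'ktop': array([0.0640205 , 0.06647775]), 'kn': np.int64(304), 'kxy': (np.float64(-0.005920072415922777), np.float64(0.12301487116830119))}
knob [-0.13065774 -0.16190559  0.12318757] [-0.13945934 -0.23916254  0.08338035] [ 0.3537938  -0.11489568  0.12795266]
[(np.int32(31), array([-0.0013, -0.1359,  0.0777])), (np.int32(72), array([-0.0356, -0.162 ,  0.0805]))]
scene {'ledge': np.float64(0.12354390098079993), 'slope': array([ 0.00142443, -0.00284063]), 'n': np.int64(317), 'strap': (np.float64(0.061996764245650274), np.int64(9)), 'ktop': array([0.0812721 , 0.09225569]), 'kn': np.int64(105), 'kxy': (np.float64(-3.347191634928099e-05), np.float64(0.15164011330941488))}
knob [-0.12540269 -0.16981273  0.1163908 ] [-0.13468036 -0.17570936  0.0838671 ] [-0.11802168 -0.1583009   0.13022352]
[(np.int32(56), array([-0.0303, -0.1694,  0.0808]))]
[[-4.000e-04  9.103e-01  4.140e-01]
 [ 1.600e-03  4.140e-01 -9.103e-01]
 [-1.000e+00  3.000e-04 -1.600e-03]]
```

Ledge 123 mm, strap 62 mm above it (185 mm, as expected from 162+23), so the platen must sink 39 mm. I'm moving above the red knob with the jaws along the lever, so the body clears the head.

>>> {"api": "carry_out", "payload": {
  "increments": [
    [-0.02,0,0,0,0.06,-0.05,1],
    [-0.045,0,0,0,0.13,-0.105,1],
    [-0.07,0,0,0,0.2,-0.16,1],
    [-0.095,0,0,0,0.28,-0.225,1],
    [-0.12,0,0,0,0.36,-0.29,1],
    [-0.145,0,0,0,0.44,-0.355,1],
    [-0.17,0,0,0,0.52,-0.42,1],
    [-0.19,0,0,0,0.56,-0.455,1],
    [-0.198,0,0,0,0.585,-0.475,1],
    [-0.198,0,0,0,0.585,-0.475,1]
  ]
}}

```text
clock: 1.35
eef_pos: [0.437, -0.2535, 0.2048]
eef_rot: [0.706, -0.035, 0.706, 0.036]
force: [0.8, -0.2, 0.7]
grip_width: 0.094
```

Run:
```python
from h import *
c=cap("wrist","w1.png");cap("top","t2.png");cap("scene")
o=r.get_obs();T=q2R(o["eef_rot"]);print(o["clock"],o["eef_pos"],o["force"]);print(T.round(3))
P=cloud(c);hsv=cv2.cvtColor(c["image"],cv2.COLOR_RGB2HSV).astype(int);H,S,V=hsv[...,0],hsv[...,1],hsv[...,2];Q=topress(P)
red=((H<6)|(H>174))&(S>150);m=red&(P[...,2]>.115)&(P[...,2]<.135)&(Q[...,1]<-.1);print("knob top",m.sum(),np.median(P[m],0),P[m].min(0),P[m].max(0),np.median(Q[m],0))
m=(H>15)&(H<35)&(S>150)&(Q[...,2]>.06)&(Q[...,2]<.1)
n_,l,s,ce=cv2.connectedComponentsWithStats(m.astype(np.uint8));print([(s[i,4],np.median(Q[l==i],0).round(4)) for i in range(1,n_)if s[i,4]>30])
```

```text
1.5 [ 0.43657401 -0.25477402  0.20490182] [ 0.52330091 -0.12674547  0.14298126]
[[-0.001 -0.098  0.995]
 [ 0.001  0.995  0.098]
 [-1.     0.002 -0.001]]
knob top 314 [ 0.43396791 -0.25112312  0.12485353] [ 0.4261049  -0.26108067  0.11604578] [ 0.44201919 -0.24413501  0.12729529] [-0.13024604 -0.16296842  0.12485353]
[(np.int32(285), array([-0.0017, -0.1365,  0.0799])), (np.int32(566), array([-0.0366, -0.161 ,  0.0855]))]
```

View pics/w1.png

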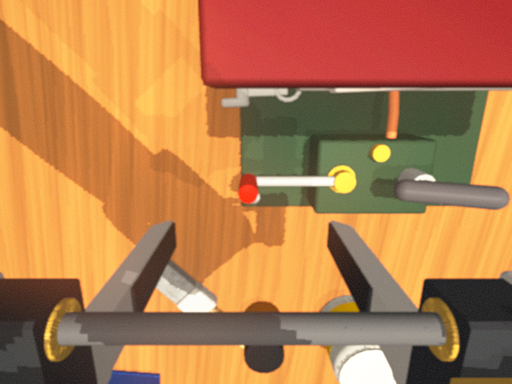

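The wrist view shows the knob at (248,188) on its lever, the axis cap at (342,180), and the head's edge well away. I'll descend and grip the knob.

>>> {"api": "carry_out", "payload": {
  "increments": [
    [0,0,0,0.04,0.005,-0.003,0.7],
    [0,0,0,0.08,0.005,-0.003,0.6],
    [0,0,0,0.12,0.005,-0.003,0.6],
    [0,0,0,0.16,0.005,-0.003,0.6],
    [0,0,0,0.2,0.005,-0.003,0.6],
    [0,0,0,0.228,0.005,-0.003,0.5],
    [0,0,0,0.228,0.005,-0.003,0.4],
    [0,0,0,0.228,0.005,-0.003,0.3],
    [0,0,0,0.228,0.005,-0.003,0.15],
    [0,0,0,0.228,0.005,-0.003,0.15]
  ]
}}

```text
clock: 2.75
eef_pos: [0.4338, -0.2529, 0.0917]
eef_rot: [0.705, -0.035, 0.708, 0.035]
force: [-6.1, -1.7, 3.0]
grip_width: 0.0175
```

>>> {"api": "carry_out", "payload": {
  "increments": [
    [0,0,0,0,0,0,0.1],
    [0,0,0,0,0,0,0.1],
    [0,0,0,0,0,0,0.1],
    [0,0,0,0,0,0,0.1],
    [0,0,0,0,0,0,0.1],
    [0,0,0,0,0,0,0.1],
    [0,0,0,0,0,0,0.1],
    [0,0,0,0,0,0,0.1],
    [0,0,0,0,0,0,0.1],
    [0,0,0,0,0,0,0.1]
  ]
}}

```text
clock: 4.0
eef_pos: [0.4338, -0.2529, 0.0917]
eef_rot: [0.705, -0.035, 0.708, 0.035]
force: [-2.9, 0.4, 0.5]
grip_width: 0.0172
```

```bash
cat >> h.py <<'E'
def height2(c):
    "strap and knob-top above ledge in this camera; strap should be 23 mm above ledge when level"
    P=topress(cloud(c));x,y,z=P[...,0],P[...,1],P[...,2]
    hsv=cv2.cvtColor(c["image"],cv2.COLOR_RGB2HSV).astype(int);S,V=hsv[...,1],hsv[...,2]
    led=(abs(x)<.08)&(y>.135)&(y<.25)&(abs(x)>.03)&(z>.08)&(z<.15)&(S<60)&(V>150)
    L=np.median(z[led]); yk=.167
    s=(abs(x+.003)<.010)&(y>.09)&(y<.145)&(z>L+.012)&(z<.2)
    return 1e3*np.array([L,np.median(z[s])-L]),s.sum(),led.sum()
E
python3 - <<'E'
from h import *
for n in("top","scene"):
    c=np.load(f'last_{n}.npy',allow_pickle=True).item();print(n,height2(c))
    c=cap(n,n+"_3.png");print(n,height2(c))
o=r.get_obs();print(o["clock"],o["eef_pos"],o["force"],o["grip_width"])
E
```

```text
top (array([122.67905344,  62.0625961 ]), np.int64(136), np.int64(1319))
top (array([122.95837972,  61.20379581]), np.int64(134), np.int64(1312))
scene (array([123.57128119,  61.51774363]), np.int64(24), np.int64(316))
scene (array([123.53275826,  61.69485721]), np.int64(23), np.int64(313))
4.1 [ 0.43376787 -0.25284101  0.09170177] [-2.75305718 -0.23183253  1.15921044] 0.017607231940558417
```

Gripped at 17.5 mm (knob 18 mm). First I open to 0.18 rad, below any threshold.

>>> {"api": "carry_out", "payload": {
  "increments": [
    [-0.004,0,0,0,-0.005,0,0.1],
    [-0.008,0,0,0,-0.01,0.0003,0.1],
    [-0.012,0,0,0,-0.014,0.0005,0.1],
    [-0.016,0,0,0,-0.019,0.001,0.1],
    [-0.019,0,0,0,-0.023,0.0014,0.1],
    [-0.022,0,0,0,-0.026,0.002,0.1],
    [-0.025,0,0,0,-0.03,0.0024,0.1],
    [-0.0286,0,0,0,-0.034,0.003,0.1],
    [-0.0286,0,0,0,-0.034,0.003,0.1],
    [-0.0286,0,0,0,-0.034,0.003,0.1]
  ]
}}

```text
clock: 5.35
eef_pos: [0.4371, -0.2699, 0.0917]
eef_rot: [0.699, -0.098, 0.701, 0.098]
force: [-1.0, 1.5, 0.9]
grip_width: 0.0176
```

```bash
cat > chk.py <<'E'
from h import *
p0=np.array([.4338,-.2529]);ax=p0+.095*B[:2,0]
o=r.get_obs();d=ax-o["eef_pos"][:2];th=np.arctan2(d[1],d[0])-yaw
T=q2R(o["eef_rot"]);tz=np.arctan2(T[1,2],T[0,2])
f=o["force"];e=np.array([-d[1],d[0]])/np.linalg.norm(d)
print("t",o["clock"].__round__(2),"theta %.3f rad r %.4f tool %.3f"%(th,np.linalg.norm(d),tz-yaw),"F",f.round(1),"Ftan(ccw is +) %.1f"%(-e@f[:2]),"z",o["eef_pos"][2].round(4),"w",o["grip_width"].round(4))
for n in("top","scene","top"):
    c=cap(n);h=height2(c);print(n,h[0].round(2),h[1:],"t",round(r.get_obs()["clock"],2))
E
python3 chk.py
```

```text
Traceback (most recent call last):
  File "chk.py", line 6, in <module>
    print("t",o["clock"].__round__(2),"theta %.3f rad r %.4f tool %.3f"%(th,np.linalg.norm(d),tz-yaw),"F",f.round(1),"Ftan(ccw is +) %.1f"%(-e@f[:2]),"z",o["eef_pos"][2].round(4),"w",o["grip_width"].round(4))
                                                                                                                                                                                       ^^^^^^^^^^^^^^^^^^^^^
AttributeError: 'float' object has no attribute 'round'
```

```bash
sed -i 's/,"w",o\["grip_width"\].round(4)//' chk.py; python3 chk.py
```

```text
t 5.35 theta 0.183 rad r 0.0950 tool 0.179 F [-1.   1.5  0.9] Ftan(ccw is +) -1.7 z 0.0917
top [122.74  61.84] (np.int64(133), np.int64(1318)) t 5.4
scene [123.45  61.72] (np.int64(26), np.int64(319)) t 5.45
top [122.66  62.17] (np.int64(135), np.int64(1313)) t 5.5
```

>>> {"api": "carry_out", "payload": {
  "increments": [
    [-0.002,0,0,0,-0.0025,0,0.1],
    [-0.004,0,0,0,-0.005,0,0.1],
    [-0.006,0,0,0,-0.0075,0.0001,0.1],
    [-0.008,0,0,0,-0.0095,0.0002,0.1],
    [-0.008,0,0,0,-0.0095,0.0002,0.1],
    [-0.008,0,0,0,-0.0095,0.0002,0.1],
    [-0.008,0,0,0,-0.0095,0.0002,0.1],
    [-0.008,0,0,0,-0.0095,0.0002,0.1],
    [-0.008,0,0,0,-0.0095,0.0002,0.1],
    [-0.008,0,0,0,-0.0095,0.0002,0.1]
  ]
}}

```text
clock: 6.75
eef_pos: [0.4386, -0.2745, 0.0917]
eef_rot: [0.696, -0.116, 0.699, 0.116]
force: [-0.2, 1.6, 0.7]
grip_width: 0.0174
```

```bash
python3 chk.py
```

```text
t 6.75 theta 0.234 rad r 0.0950 tool 0.230 F [-0.2  1.6  0.7] Ftan(ccw is +) -1.6 z 0.0917
top [122.92  61.14] (np.int64(136), np.int64(1314)) t 6.8
scene [123.37  61.73] (np.int64(22), np.int64(317)) t 6.85
top [122.73  61.21] (np.int64(134), np.int64(1307)) t 6.9
```

>>> {"api": "carry_out", "payload": {
  "increments": [
    [-0.002,0,0,0,-0.0025,0,0.1],
    [-0.004,0,0,0,-0.005,0,0.1],
    [-0.006,0,0,0,-0.0075,0.0001,0.1],
    [-0.008,0,0,0,-0.0095,0.0002,0.1],
    [-0.008,0,0,0,-0.0095,0.0002,0.1],
    [-0.008,0,0,0,-0.0095,0.0002,0.1],
    [-0.008,0,0,0,-0.0095,0.0002,0.1],
    [-0.008,0,0,0,-0.0095,0.0002,0.1],
    [-0.008,0,0,0,-0.0095,0.0002,0.1],
    [-0.008,0,0,0,-0.0095,0.0002,0.1]
  ]
}}

```text
clock: 8.15
eef_pos: [0.4403, -0.2791, 0.0917]
eef_rot: [0.693, -0.133, 0.695, 0.133]
force: [1.3, 2.8, -0.5]
grip_width: 0.0176
```

```bash
python3 chk.py
```

```text
t 8.15 theta 0.285 rad r 0.0950 tool 0.280 F [ 1.3  2.8 -0.5] Ftan(ccw is +) -2.2 z 0.0917
top [122.67  58.93] (np.int64(136), np.int64(1319)) t 8.2
scene [123.59  58.24] (np.int64(17), np.int64(322)) t 8.25
top [122.71  57.71] (np.int64(138), np.int64(1310)) t 8.3
```

It is sinking at about 4 mm/s. I open slightly further (+0.03 rad) and watch.

>>> {"api": "carry_out", "payload": {
  "increments": [
    [-0.002,0,0,0,-0.0025,0,0.1],
    [-0.004,0,0,0,-0.005,0,0.1],
    [-0.0048,0,0,0,-0.0057,0.0001,0.1],
    [-0.0048,0,0,0,-0.0057,0.0001,0.1],
    [-0.0048,0,0,0,-0.0057,0.0001,0.1],
    [-0.0048,0,0,0,-0.0057,0.0001,0.1],
    [-0.0048,0,0,0,-0.0057,0.0001,0.1],
    [-0.0048,0,0,0,-0.0057,0.0001,0.1],
    [-0.0048,0,0,0,-0.0057,0.0001,0.1],
    [-0.0048,0,0,0,-0.0057,0.0001,0.1]
  ]
}}

```text
clock: 9.55
eef_pos: [0.4414, -0.2816, 0.0917]
eef_rot: [0.691, -0.144, 0.693, 0.144]
force: [0.7, 4.2, -0.3]
grip_width: 0.0175
```

```bash
python3 chk.py
```

```text
t 9.55 theta 0.314 rad r 0.0950 tool 0.310 F [ 0.7  4.2 -0.3] Ftan(ccw is +) -3.6 z 0.0917
top [122.73  51.88] (np.int64(135), np.int64(1318)) t 9.6
scene [123.63  51.37] (np.int64(12), np.int64(322)) t 9.65
top [122.59  50.98] (np.int64(132), np.int64(1308)) t 9.7
```

>>> {"api": "carry_out", "payload": {
  "increments": [
    [0,0,0,0,0,0,0.1],
    [0,0,0,0,0,0,0.1],
    [0,0,0,0,0,0,0.1],
    [0,0,0,0,0,0,0.1],
    [0,0,0,0,0,0,0.1],
    [0,0,0,0,0,0,0.1],
    [0,0,0,0,0,0,0.1],
    [0,0,0,0,0,0,0.1],
    [0,0,0,0,0,0,0.1],
    [0,0,0,0,0,0,0.1]
  ]
}}

```text
clock: 10.95
eef_pos: [0.4414, -0.2816, 0.0917]
eef_rot: [0.691, -0.144, 0.693, 0.144]
force: [-0.6, 4.1, 0.7]
grip_width: 0.0174
```

```bash
python3 chk.py
```

```text
t 10.95 theta 0.314 rad r 0.0950 tool 0.310 F [-0.6  4.1  0.7] Ftan(ccw is +) -4.0 z 0.0917
top [122.75  43.61] (np.int64(134), np.int64(1313)) t 11.0
scene [123.39  44.84] (np.int64(3), np.int64(334)) t 11.05
top [122.64  42.7 ] (np.int64(132), np.int64(1317)) t 11.1
```

>>> {"api": "carry_out", "payload": {
  "increments": [
    [0,0,0,0,0,0,0.1],
    [0,0,0,0,0,0,0.1],
    [0,0,0,0,0,0,0.1],
    [0,0,0,0,0,0,0.1],
    [0,0,0,0,0,0,0.1],
    [0,0,0,0,0,0,0.1],
    [0,0,0,0,0,0,0.1],
    [0,0,0,0,0,0,0.1],
    [0,0,0,0,0,0,0.1],
    [0,0,0,0,0,0,0.1]
  ]
}}

```text
clock: 12.35
eef_pos: [0.4414, -0.2816, 0.0917]
eef_rot: [0.691, -0.144, 0.693, 0.144]
force: [0.3, 4.6, 0.5]
grip_width: 0.0172
```

```bash
python3 chk.py
```

```text
t 12.35 theta 0.314 rad r 0.0950 tool 0.310 F [0.3 4.6 0.5] Ftan(ccw is +) -4.1 z 0.0917
top [122.69  35.12] (np.int64(134), np.int64(1316)) t 12.4
scene [123.28    nan] (np.int64(0), np.int64(335)) t 12.45
top [122.81  33.85] (np.int64(132), np.int64(1313)) t 12.5
  return _methods._mean(a, axis=axis, dtype=dtype,
  ret = ret.dtype.type(ret / rcount)
```

Speed is about 6 mm/s, so under the limit. I hold 7 rows, then turn back below the stopping angle, leaving a few mm.

>>> {"api": "carry_out", "payload": {
  "increments": [
    [0,0,0,0,0,0,0.1],
    [0,0,0,0,0,0,0.1],
    [0,0,0,0,0,0,0.1],
    [0,0,0,0,0,0,0.1],
    [0,0,0,0,0,0,0.1],
    [0,0,0,0,0,0,0.1],
    [0,0,0,0,0,0,0.1],
    [0.016,0,0,0,0.019,0.001,0.1],
    [0.0318,0,0,0,0.0377,0.0038,0.1],
    [0.0318,0,0,0,0.0377,0.0038,0.1]
  ]
}}

```text
clock: 13.75
eef_pos: [0.4356, -0.2641, 0.0917]
eef_rot: [0.702, -0.075, 0.704, 0.074]
force: [0.7, 0.1, -2.2]
grip_width: 0.0177
```

```bash
python3 chk.py
python3 - <<'E'
from h import *
import time
print([height2(cap("top"))[0].round(2) for i in range(4)])
E
```

```text
t 13.75 theta 0.120 rad r 0.0950 tool 0.112 F [ 0.7  0.1 -2.2] Ftan(ccw is +) 0.1 z 0.0917
top [122.79  25.87] (np.int64(131), np.int64(1317)) t 13.8
scene [123.53    nan] (np.int64(0), np.int64(348)) t 13.85
top [122.84  25.84] (np.int64(128), np.int64(1317)) t 13.9
[array([122.68,  25.59]), array([122.55,  26.17]), array([122.79,  25.84]), array([122.7 ,  26.21])]
  return _methods._mean(a, axis=axis, dtype=dtype,
  ret = ret.dtype.type(ret / rcount)
```

Stopped with the strap at 25.9 mm (level is 23.0, so about 2.9 mm to go). I give a short pulse to 0.28 rad.

>>> {"api": "carry_out", "payload": {
  "increments": [
    [-0.0127,0,0,0,-0.0152,0.0006,0.1],
    [-0.0255,0,0,0,-0.0303,0.0024,0.1],
    [-0.0255,0,0,0,-0.0303,0.0024,0.1],
    [-0.0255,0,0,0,-0.0303,0.0024,0.1],
    [-0.0255,0,0,0,-0.0303,0.0024,0.1],
    [-0.0127,0,0,0,-0.0152,0.0006,0.1],
    [0,0,0,0,0,0,0.1],
    [0,0,0,0,0,0,0.1],
    [0,0,0,0,0,0,0.1],
    [0,0,0,0,0,0,0.1]
  ]
}}

```text
clock: 15.35
eef_pos: [0.4355, -0.2639, 0.0918]
eef_rot: [0.702, -0.074, 0.704, 0.074]
force: [1.3, 2.2, -2.2]
grip_width: 0.0175
```

```bash
cat > lev.py <<'E'
from h import *
a=np.array([height2(cap("top"))[0] for i in range(8)]);print(a.mean(0).round(2),a.std(0).round(2))
o=r.get_obs();print(o["clock"],o["eef_pos"].round(4),o["force"].round(1))
E
python3 lev.py
```

```text
[122.78  22.13] [0.08 0.28]
15.75 [ 0.4355 -0.2639  0.0917] [ 0.4  3.7 -0.5]
```

Strap at 22.1 ± 0.4 mm, so the platen is within about 1 mm of level. Shutting the valve to 0, then reading the force.

>>> {"api": "carry_out", "payload": {
  "increments": [
    [0.004,0,0,0,0.005,0.0001,0.1],
    [0.008,0,0,0,0.01,0.0003,0.1],
    [0.012,0,0,0,0.015,0.0006,0.1],
    [0.016,0,0,0,0.019,0.001,0.1],
    [0.019,0,0,0,0.0225,0.0014,0.1],
    [0.019,0,0,0,0.0225,0.0014,0.1],
    [0.019,0,0,0,0.0225,0.0014,0.1],
    [0.019,0,0,0,0.0225,0.0014,0.1],
    [0.019,0,0,0,0.0225,0.0014,0.1],
    [0.019,0,0,0,0.0225,0.0014,0.1]
  ]
}}

```text
clock: 17.0
eef_pos: [0.4337, -0.2527, 0.0918]
eef_rot: [0.705, -0.032, 0.708, 0.032]
force: [-2.3, -2.7, -1.5]
grip_width: 0.0177
```

```bash
python3 chk.py 2>/dev/null
python3 - <<'E'
from h import *
o=r.get_obs();print(o["eef_pos"],q2R(o["eef_rot"]).round(3))
a=np.array([r.get_obs()["force"] for i in range(5)]);print(a.round(1))
c=np.load('last_scene.npy',allow_pickle=True).item()["image"];t=np.load('last_top.npy',allow_pickle=True).item()["image"]
cv2.imwrite('pics/st.png',np.hstack([cv2.resize(c[110:310,170:360],None,fx=2,fy=2),cv2.resize(t[90:290,165:365],None,fx=2,fy=2)])[:,:,::-1])
E
```

```text
t 17.0 theta -0.002 rad r 0.0950 tool -0.009 F [-2.3 -2.7 -1.5] Ftan(ccw is +) 2.5 z 0.0918
top [122.78  22.22] (np.int64(127), np.int64(1315)) t 17.05
scene [123.61    nan] (np.int64(0), np.int64(348)) t 17.1
top [122.76  22.52] (np.int64(130), np.int64(1316)) t 17.15
[ 0.43376802 -0.25273656  0.0917669 ] [[-0.003 -0.091  0.996]
 [-0.001  0.996  0.091]
 [-1.    -0.001 -0.003]]
[[-1.9 -2.1 -2. ]
 [-1.9 -2.1 -2. ]
 [-1.9 -2.1 -2. ]
 [-1.9 -2.1 -2. ]
 [-1.9 -2.1 -2. ]]
```

View pics/st.png

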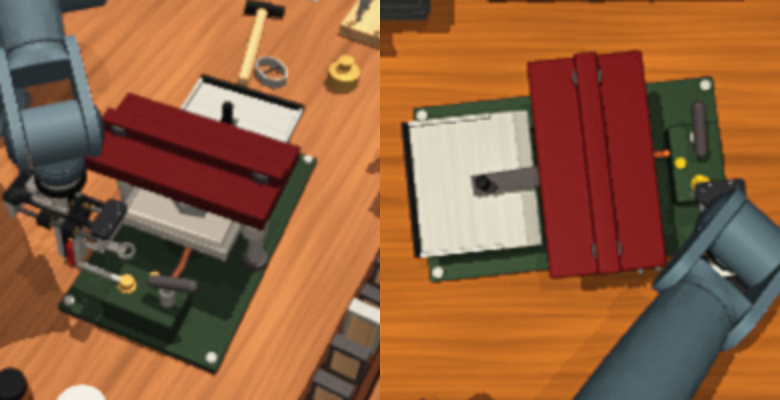

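Picture (left: scene, right: top): the platen is down with the board level with the ledge, the die shows at about (195,210), and the lever is back at shut. Now a small snug push.

>>> {"api": "carry_out", "payload": {
  "increments": [
    [0,0,0,0,0.001,0,0.1],
    [0,0,0,0,0.001,0,0.1],
    [0,0,0,0,0.002,0,0.1],
    [0,0,0,0,0.002,0,0.1],
    [0,0,0,0,0.002,0,0.1],
    [0,0,0,0,0.002,0,0.1],
    [0,0,0,0,0.002,0,0.1],
    [0,0,0,0,0.002,0,0.1],
    [0,0,0,0,0.002,0,0.1],
    [0,0,0,0,0.002,0,0.1]
  ]
}}

```text
clock: 18.4
eef_pos: [0.4338, -0.2526, 0.0918]
eef_rot: [0.705, -0.033, 0.707, 0.031]
force: [-0.6, -6.9, -3.6]
grip_width: 0.0175
```

```bash
python3 chk.py 2>/dev/null
```

```text
t 18.4 theta -0.003 rad r 0.0950 tool -0.009 F [-0.6 -6.9 -3.6] Ftan(ccw is +) 6.8 z 0.0918
top [122.81  22.23] (np.int64(128), np.int64(1311)) t 18.45
scene [123.47    nan] (np.int64(0), np.int64(349)) t 18.5
top [122.75  22.14] (np.int64(130), np.int64(1312)) t 18.55
```

>>> {"api": "carry_out", "payload": {
  "increments": [
    [0,0,0,0,0.002,0,0.1],
    [0,0,0,0,0.0025,0,0.1],
    [0,0,0,0,0.003,0,0.1],
    [0,0,0,0,0.0035,0,0.1],
    [0,0,0,0,0.0035,0,0.1],
    [0,0,0,0,0.0035,0,0.1],
    [0,0,0,0,0.0035,0,0.1],
    [0,0,0,0,0.0035,0,0.1],
    [0,0,0,0,0.0035,0,0.1],
    [0,0,0,0,0.0035,0,0.1]
  ]
}}

```text
clock: 19.8
eef_pos: [0.4338, -0.2525, 0.0918]
eef_rot: [0.706, -0.034, 0.707, 0.03]
force: [-0.1, -9.5, -6.5]
grip_width: 0.0174
```

```bash
python3 chk.py 2>/dev/null
```

```text
t 19.8 theta -0.004 rad r 0.0950 tool -0.009 F [-0.1 -9.5 -6.5] Ftan(ccw is +) 9.4 z 0.0918
top [122.9   22.82] (np.int64(127), np.int64(1313)) t 19.85
scene [123.97    nan] (np.int64(0), np.int64(352)) t 19.9
top [122.61  22.85] (np.int64(130), np.int64(1314)) t 19.95
```

The valve is on its seat: 9.4 N without movement. I relax, release the knob and lift.

>>> {"api": "carry_out", "payload": {
  "increments": [
    [0,0,0,0,0,0,0.1],
    [0,0,0,0,0,0,0.1],
    [0,0,0,0,0,0,0.5],
    [0,0,0,0,0,0,0.6],
    [0,0,0,0,0,0,0.6],
    [0,0,0,0,0,0,0.6],
    [0,0,0,-0.1,0,0,0.6],
    [0,0,0,-0.22,0,0,0.6],
    [0,0,0,-0.34,0,0,0.6],
    [0,0,0,-0.46,0,0,0.6]
  ]
}}

```text
clock: 21.2
eef_pos: [0.434, -0.2507, 0.3239]
eef_rot: [0.706, -0.034, 0.707, 0.03]
force: [-0.1, -0.4, -0.6]
grip_width: 0.0562
```

```bash
cat > kn.py <<'E'
from h import *
import sys
o=r.get_obs();T=q2R(o["eef_rot"]);print(o["clock"],o["eef_pos"].round(4),o["force"].round(1));print(T.round(4))
for n in sys.argv[1:]:
    c=cap(n,n+"_k.png");P=cloud(c);Q=topress(P);hsv=cv2.cvtColor(c["image"],cv2.COLOR_RGB2HSV).astype(int);H,S,V=hsv[...,0],hsv[...,1],hsv[...,2]
    x,y,z=Q[...,0],Q[...,1],Q[...,2]
    m=(V<90)&(abs(x)<.05)&(y>.09)&(y<.42)&(z>.18)&(z<.2);print(n,"black knob top",m.sum(),"press",np.median(Q[m],0).round(4),"world",np.median(P[m],0).round(4),"ext",np.ptp(Q[m],0).round(3))
    m=((H<6)|(H>174))&(S>150)&(z>.11)&(z<.135)&(abs(y+.165)<.06)&(x<-.07);print(" red knob",m.sum(),np.median(Q[m],0).round(4))
    s=(abs(y-.11)<.02)&(abs(x)<.03)&(z>.135)&(z<.16);print(" strap x",np.median(x[s]) if s.any() else 0, height2(c)[0])
E
python3 kn.py top scene 2>/dev/null
```

```text
21.2 [ 0.434  -0.2507  0.3239] [-0.1 -0.4 -0.6]
[[-0.0018 -0.0908  0.9959]
 [-0.0067  0.9958  0.0908]
 [-1.     -0.0065 -0.0024]]
top black knob top 41 press [-0.0077  0.1627  0.1905] world [0.5232 0.085  0.1905] ext [0.018 0.017 0.012]
 red knob 1 [-0.1265 -0.1556  0.1186]
 strap x -0.005813491925210069 [122.71825278  22.79416463]
scene black knob top 20 press [-0.0029  0.1563  0.189 ] world [0.5285 0.0793 0.189 ] ext [0.016 0.014 0.014]
 red knob 33 [-0.1256 -0.1686  0.1222]
 strap x 0 [123.67011339          nan]
```

>>> {"api": "carry_out", "payload": {
  "increments": [
    [0,0,0,-0.001,0.07,0.026,0.6],
    [0,0,0,-0.002,0.15,0.056,0.6],
    [0,0,0,-0.002,0.24,0.089,0.6],
    [0,0,0,-0.003,0.33,0.122,0.6],
    [0,0,0,-0.004,0.42,0.156,0.6],
    [0,0,0,-0.004,0.51,0.19,0.6],
    [0,0,0,-0.005,0.59,0.219,0.6],
    [0,0,0,-0.005,0.635,0.236,0.6],
    [0,0,0,-0.005,0.648,0.241,0.6],
    [0,0,0,-0.005,0.648,0.241,0.6]
  ]
}}

```text
clock: 22.55
eef_pos: [0.527, 0.0805, 0.3276]
eef_rot: [0.709, -0.038, 0.704, 0.026]
force: [0.3, 0.6, -0.2]
grip_width: 0.0563
```

```bash
python3 kn.py wrist 2>/dev/null
```

```text
22.55 [0.527  0.0805 0.3276] [ 0.3  0.6 -0.2]
[[ 0.0076 -0.0911  0.9958]
 [-0.0163  0.9957  0.0912]
 [-0.9998 -0.0169  0.0061]]
wrist black knob top 176 press [-0.0052  0.1616  0.1914] world [0.526  0.0844 0.1914] ext [0.018 0.018 0.013]
 red knob 0 [nan nan nan]
 strap x -0.0030592140693582594 [123.51472679  22.31013884]
```

View pics/wrist_k.png

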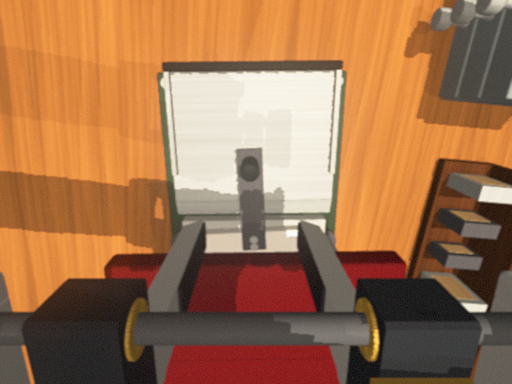

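Wrist view: black knob at (249,165) between the rails, strap straight, board edge at row 225, stop bar at row 66. Descending and closing on it, correcting the slight tilt.

>>> {"api": "carry_out", "payload": {
  "increments": [
    [0,0.001,0.0027,0.06,0.0132,-0.005,0.6],
    [0,0.001,0.0027,0.12,0.0132,-0.005,0.6],
    [0,0.001,0.0027,0.19,0.0132,-0.005,0.6],
    [0,0.001,0.0027,0.25,0.0132,-0.005,0.6],
    [0,0.001,0.0027,0.3,0.0132,-0.005,0.6],
    [0,0.001,0.0027,0.33,0.0132,-0.005,0.6],
    [0,0.001,0.0027,0.346,0.0132,-0.005,0.6],
    [0,0.001,0.0027,0.346,0.0132,-0.005,0.5],
    [0,0.001,0.0027,0.346,0.0132,-0.005,0.4],
    [0,0.001,0.0027,0.346,0.0132,-0.005,0.3]
  ]
}}

```text
clock: 23.85
eef_pos: [0.5258, 0.0836, 0.1556]
eef_rot: [0.707, -0.032, 0.706, 0.032]
force: [-0.4, 0.3, 0.3]
grip_width: 0.0312
```

>>> {"api": "carry_out", "payload": {
  "increments": [
    [0,0,0,0,0,0,0.25],
    [0,0,0,0,0,0,0.22],
    [0,0,0,0,0,0,0.2],
    [0,0,0,0,0,0,0.18],
    [0,0,0,0,0,0,0.15],
    [0,0,0,0,0,0,0.15],
    [0,0,0,0,0,0,0.15],
    [0,0,0,0,0,0,0.15],
    [0,0,0,0,0,0,0.15],
    [0,0,0,0,0,0,0.15]
  ]
}}

```text
clock: 25.1
eef_pos: [0.5259, 0.0836, 0.1558]
eef_rot: [0.707, -0.032, 0.706, 0.032]
force: [-0.6, 0.7, 3.6]
grip_width: 0.0193
```

Run:
```python
from h import *
o=r.get_obs();T=q2R(o["eef_rot"]);print(o["clock"],o["eef_pos"].round(4),topress(o["eef_pos"]).round(4),o["force"].round(1),o["grip_width"],o["ft_torque"]);print(T.round(4))
```

```text
25.1 [0.5259 0.0836 0.1558] [-0.0056  0.161   0.1558] [-0.6  0.7  3.6] 0.0192759684363342 [0.083867   0.19525355 0.05527301]
[[ 1.900e-03 -9.060e-02  9.959e-01]
 [-1.000e-04  9.959e-01  9.060e-02]
 [-1.000e+00 -3.000e-04  1.900e-03]]
```

Gripped at 19.3 mm. Drawing gently along the press's +y, in stages.

>>> {"api": "carry_out", "payload": {
  "increments": [
    [0,0,0,0,0.004,0,0.15],
    [0,0,0,0,0.012,0,0.15],
    [0,0,0,0,0.022,0,0.15],
    [0,0,0,0,0.034,0,0.15],
    [0,0,0,0,0.046,0,0.15],
    [0,0,0,0,0.058,-0.0005,0.15],
    [0,0,0,0,0.07,-0.0005,0.15],
    [0,0,0,0,0.08,-0.0005,0.15],
    [0,0,0,0,0.087,-0.0007,0.15],
    [0,0,0,0,0.09,-0.0008,0.15]
  ]
}}

```text
clock: 26.35
eef_pos: [0.5217, 0.1285, 0.1562]
eef_rot: [0.707, -0.033, 0.705, 0.032]
force: [1.3, -5.4, 3.0]
grip_width: 0.0193
```

```bash
python3 kn.py scene 2>/dev/null
python3 - <<'E'
from h import *
o=r.get_obs();print(topress(o["eef_pos"]).round(4))
c=np.load('last_scene.npy',allow_pickle=True).item()["image"]
cv2.imwrite('pics/s4.png',cv2.resize(c[110:310,170:360],None,fx=3,fy=3)[:,:,::-1])
E
```

```text
26.35 [0.5217 0.1285 0.1562] [ 1.3 -5.4  3. ]
[[ 2.500e-03 -9.100e-02  9.958e-01]
 [-9.000e-04  9.959e-01  9.100e-02]
 [-1.000e+00 -1.100e-03  2.500e-03]]
scene black knob top 40 press [-0.0049  0.2002  0.1899] world [0.5223 0.1229 0.1899] ext [0.045 0.019 0.02 ]
 red knob 33 [-0.126  -0.1695  0.1228]
 strap x 0 [123.59396155          nan]
[-0.0054  0.2062  0.1561]
```

View pics/s4.png

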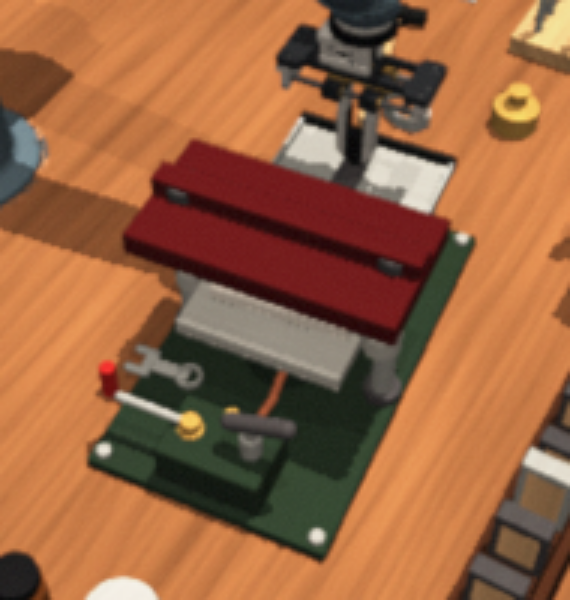

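The board follows at 5.4 N, its edge is past the lip, the platen is bare behind it and the lever is undisturbed. Continuing.

>>> {"api": "carry_out", "payload": {
  "increments": [
    [0,0,0,0,0.006,0,0.15],
    [0,0,0,0,0.018,0,0.15],
    [0,0,0,0,0.032,0,0.15],
    [0,0,0,0,0.047,-0.0003,0.15],
    [0,0,0,0,0.062,-0.0005,0.15],
    [0,0,0,0,0.077,-0.0006,0.15],
    [0,0,0,0,0.092,-0.0007,0.15],
    [0,0,0,0,0.106,-0.0008,0.15],
    [0,0,0,0,0.116,-0.001,0.15],
    [0,0,0,0,0.12,-0.001,0.15]
  ]
}}

```text
clock: 27.65
eef_pos: [0.5156, 0.1887, 0.1561]
eef_rot: [0.707, -0.033, 0.706, 0.032]
force: [0.4, -5.3, 2.4]
grip_width: 0.0193
```

>>> {"api": "carry_out", "payload": {
  "increments": [
    [0,0,0,0,0.006,0,0.15],
    [0,0,0,0,0.018,0,0.15],
    [0,0,0,0,0.032,0,0.15],
    [0,0,0,0,0.047,-0.0003,0.15],
    [0,0,0,0,0.062,-0.0005,0.15],
    [0,0,0,0,0.077,-0.0006,0.15],
    [0,0,0,0,0.092,-0.0007,0.15],
    [0,0,0,0,0.106,-0.0008,0.15],
    [0,0,0,0,0.116,-0.001,0.15],
    [0,0,0,0,0.12,-0.001,0.15]
  ]
}}

```text
clock: 28.9
eef_pos: [0.5096, 0.2486, 0.1562]
eef_rot: [0.707, -0.033, 0.706, 0.032]
force: [0.1, -6.2, 2.5]
grip_width: 0.0195
```

```bash
cat > brd.py <<'E'
from h import *
import sys
o=r.get_obs();T=q2R(o["eef_rot"]);print(o["clock"],o["eef_pos"].round(4),topress(o["eef_pos"]).round(4),o["force"].round(1),o["grip_width"]);print(T.round(4))
for n in sys.argv[1:]:
    c=cap(n,n+"_b.png");Q=topress(cloud(c));hsv=cv2.cvtColor(c["image"],cv2.COLOR_RGB2HSV).astype(int);S,V=hsv[...,1],hsv[...,2]
    x,y,z=Q[...,0],Q[...,1],Q[...,2]
    m=(abs(x)<.1)&(y>.05)&(y<.30)&(z>.135)&(z<.147)&(S<70)&(V>130)
    m=cv2.morphologyEx(m.astype(np.uint8),cv2.MORPH_OPEN,np.ones((3,3)))>0
    p=Q[m];print(n,"board top",m.sum(),np.median(p,0).round(4),cv2.minAreaRect((p[:,:2]*1e3).astype(np.float32)),"y 1-99%",np.percentile(p[:,1],[1,99]).round(4),"x",np.percentile(p[:,0],[1,99]).round(4))
    for s in(-1,1):
        e=p[(s*p[:,0]>.03)];print("  side",s,"y max",np.percentile(e[:,1],98).round(4),"min",np.percentile(e[:,1],2).round(4),"z",np.median(e[:,2]).round(4))
    b=(abs(x)<.1)&(y>.24)&(y<.30)&(z>.125)&(z<.14)&(V<70)
    for s in(-1,1):
        e=Q[b&(s*x>.03)];print("  bar",s,len(e),np.percentile(e[:,1],[3,50]).round(4) if len(e) else 0)
    d=(z>.15)&(z<.172)&(abs(x)<.07)&(y>.08)&(y<.27);print("  die",d.sum(),cv2.minAreaRect((Q[d][:,:2]*1e3).astype(np.float32)) if d.any() else 0)
    cv2.imwrite(f'pics/{n}_bz.png',cv2.resize(c["image"][90:290,165:365],None,fx=3,fy=3)[:,:,::-1])
E
python3 brd.py top
```

```text
28.9 [0.5096 0.2486 0.1562] [-0.0055  0.3267  0.1562] [ 0.1 -6.2  2.5] 0.01951419076969708
[[ 2.400e-03 -9.150e-02  9.958e-01]
 [-9.000e-04  9.958e-01  9.150e-02]
 [-1.000e+00 -1.100e-03  2.300e-03]]
top board top 2224 [-0.0002  0.1625  0.141 ] ((0.242919921875, 163.60418701171875), (160.24757385253906, 149.34262084960938), 2.549379348754883) y 1-99% [0.09   0.2366] x [-0.0789  0.0782]
  side -1 y max 0.2332 min 0.09 z 0.141
  side 1 y max 0.2374 min 0.0946 z 0.1409
  bar -1 77 [0.2655 0.269 ]
  bar 1 62 [0.2656 0.2691]
  die 192 ((-12.19869613647461, 174.7667236328125), (85.85794067382812, 167.10951232910156), 17.325769424438477)
```

```bash
python3 -c "
import cv2;i=cv2.imread('pics/top_b.png');cv2.imwrite('pics/tb.png',cv2.resize(i[110:250,130:330],None,fx=4,fy=4))"
```

```text
(no output)
```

View pics/tb.png

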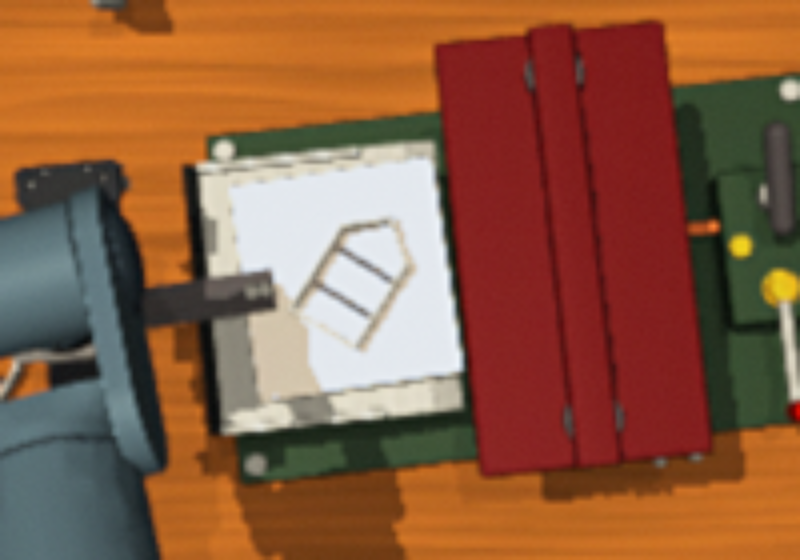

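Top view: board nearly home, die (355,285 in the crop) standing on it, board yawed about 2.5 deg and about 27 mm short of the bar. I pull 24 mm more while turning the hand 2.5 deg clockwise.

>>> {"api": "carry_out", "payload": {
  "increments": [
    [0.0005,0,0,0,0.004,0,0.15],
    [0.001,0,0,0,0.01,0,0.15],
    [0.002,0,0,0,0.016,0,0.15],
    [0.003,0,0,0,0.022,0,0.15],
    [0.004,0,0,0,0.028,0,0.15],
    [0.005,0,0,0,0.034,0,0.15],
    [0.006,0,0,0,0.04,0,0.15],
    [0.007,0,0,0,0.045,0,0.15],
    [0.007,0,0,0,0.048,0,0.15],
    [0.007,0,0,0,0.048,0,0.15]
  ]
}}

```text
clock: 30.2
eef_pos: [0.5075, 0.2728, 0.1563]
eef_rot: [0.708, -0.017, 0.706, 0.017]
force: [1.4, -4.3, 3.4]
grip_width: 0.0196
```

```bash
python3 brd.py top
```

```text
30.2 [0.5075 0.2728 0.1563] [-0.0052  0.351   0.1563] [ 1.4 -4.3  3.4] 0.019554875124928702
[[ 2.600e-03 -4.790e-02  9.989e-01]
 [-3.000e-04  9.989e-01  4.790e-02]
 [-1.000e+00 -4.000e-04  2.500e-03]]
top board top 2266 [-0.0011  0.1872  0.1409] ((-4.741790771484375, 187.81307983398438), (159.7678985595703, 149.6968231201172), 0.354119211435318) y 1-99% [0.1147 0.2604] x [-0.0824  0.0728]
  side -1 y max 0.2582 min 0.1162 z 0.1411
  side 1 y max 0.2594 min 0.1163 z 0.1409
  bar -1 76 [0.2652 0.2689]
  bar 1 55 [0.2658 0.2691]
  die 188 ((-17.023252487182617, 198.05117797851562), (85.259033203125, 124.9037094116211), 16.381954193115234)
```

>>> {"api": "carry_out", "payload": {
  "increments": [
    [0.0005,0,0,0,0.0015,0,0.15],
    [0.001,0,0,0,0.003,-0.0001,0.15],
    [0.001,0,0,0,0.004,-0.0002,0.15],
    [0.001,0,0,0,0.005,-0.0003,0.15],
    [0.001,0,0,0,0.006,-0.0003,0.15],
    [0.001,0,0,0,0.007,-0.0004,0.15],
    [0.001,0,0,0,0.008,-0.0004,0.15],
    [0.001,0,0,0,0.008,-0.0004,0.15],
    [0.001,0,0,0,0.008,-0.0004,0.15],
    [0.001,0,0,0,0.008,-0.0004,0.15]
  ]
}}

```text
clock: 31.5
eef_pos: [0.5073, 0.2758, 0.1561]
eef_rot: [0.708, -0.015, 0.706, 0.014]
force: [1.4, -6.5, 3.7]
grip_width: 0.0197
```

```bash
python3 brd.py top
```

```text
31.5 [0.5073 0.2758 0.1561] [-0.0051  0.354   0.1561] [ 1.4 -6.5  3.7] 0.01965772030407626
[[ 0.0027 -0.0414  0.9991]
 [-0.0022  0.9991  0.0414]
 [-1.     -0.0023  0.0026]]
top board top 2258 [-0.006   0.1878  0.141 ] ((-6.426673889160156, 190.83338928222656), (158.8922119140625, 149.66110229492188), 0.26180076599121094) y 1-99% [0.1177 0.2635] x [-0.0846  0.0715]
  side -1 y max 0.262 min 0.1193 z 0.1409
  side 1 y max 0.2625 min 0.1204 z 0.1411
  bar -1 61 [0.2659 0.2696]
  bar 1 50 [0.2667 0.2701]
  die 197 ((-10.668754577636719, 194.79266357421875), (102.32704162597656, 120.27526092529297), 31.560964584350586)
```

>>> {"api": "carry_out", "payload": {
  "increments": [
    [0,0,0,0,0.0015,0,0.15],
    [0,0,0,0,0.003,-0.0001,0.15],
    [0,0,0,0,0.004,-0.0002,0.15],
    [0,0,0,0,0.005,-0.0003,0.15],
    [0,0,0,0,0.006,-0.0003,0.15],
    [0,0,0,0,0.007,-0.0004,0.15],
    [0,0,0,0,0.007,-0.0004,0.15],
    [0,0,0,0,0.007,-0.0004,0.15],
    [0,0,0,0,0.007,-0.0004,0.15],
    [0,0,0,0,0.007,-0.0004,0.15]
  ]
}}

```text
clock: 32.8
eef_pos: [0.5072, 0.2762, 0.1552]
eef_rot: [0.708, -0.018, 0.706, 0.012]
force: [2.5, -13.5, 1.2]
grip_width: 0.0198
```

```bash
python3 brd.py top
```

```text
32.8 [0.5072 0.2762 0.1552] [-0.0051  0.3544  0.1552] [  2.5 -13.5   1.2] 0.019771385291934965
[[ 0.0024 -0.0416  0.9991]
 [-0.0089  0.9991  0.0416]
 [-1.     -0.0089  0.002 ]]
top board top 2162 [-0.0058  0.1883  0.1417] ((-6.1162872314453125, 190.42791748046875), (160.0819854736328, 148.96131896972656), 0.22098684310913086) y 1-99% [0.1177 0.2634] x [-0.0844  0.0722]
  side -1 y max 0.262 min 0.1196 z 0.1416
  side 1 y max 0.2619 min 0.1228 z 0.1416
  bar -1 65 [0.2661 0.2697]
  bar 1 49 [0.2662 0.2695]
  die 202 ((-17.92036247253418, 194.749755859375), (90.23807525634766, 134.8359832763672), 14.878414154052734)
```

Force rose to 13.5 N with hardly any motion and the yaw is about 0.2 deg: the board is on the bar. I relax the pull, open and lift.

>>> {"api": "carry_out", "payload": {
  "increments": [
    [0,0,0.0014,0,-0.0005,0,0.15],
    [0,0,0.0014,0,-0.0005,0,0.15],
    [0,0,0.0014,0,-0.0005,0,0.15],
    [0,0,0.0014,0,-0.0005,0,0.3],
    [0,0,0.0014,0,-0.0005,0,0.5],
    [0,0,0.0014,0,-0.0005,0,0.6],
    [0,0,0.0014,0,-0.0005,0,0.6],
    [0,0,0.0014,-0.06,-0.0005,0,0.6],
    [0,0,0.0014,-0.14,-0.0005,0,0.6],
    [0,0,0.0014,-0.24,-0.0005,0,0.6]
  ]
}}

```text
clock: 34.1
eef_pos: [0.5062, 0.2768, 0.2753]
eef_rot: [0.707, -0.015, 0.707, 0.014]
force: [0.2, -0.2, -0.1]
grip_width: 0.0566
```

>>> {"api": "carry_out", "payload": {
  "increments": [
    [0,0,0,-0.05,0,-0.03,0.6],
    [0,0,0,-0.1,0,-0.1,0.6],
    [0,0,0,-0.1,0,-0.2,0.6],
    [0,0,0,-0.1,0,-0.3,0.6],
    [0,0,0,-0.1,0,-0.3,0.6],
    [0,0,0,-0.1,0,-0.3,0.6],
    [0,0,0,-0.1,0,-0.3,0.6],
    [0,0,0,-0.1,0,-0.3,0.6],
    [0,0,0,-0.1,0,-0.3,0.6],
    [0,0,0,-0.1,0,-0.3,0.6]
  ]
}}

```text
clock: 35.35
eef_pos: [0.3565, 0.2707, 0.3253]
eef_rot: [0.707, -0.015, 0.707, 0.014]
force: [0.2, -0.6, 0.7]
grip_width: 0.0564
```

```bash
python3 brd.py top scene; python3 kn.py top scene 2>/dev/null | grep -v '\[\['
python3 - <<'E'
from h import *
for n in("top","scene"):
    c=np.load(f'last_{n}.npy',allow_pickle=True).item();Q=topress(cloud(c));x,y,z=Q[...,0],Q[...,1],Q[...,2]
    m=(abs(x)<.06)&(y>-.095)&(y<.079)&(z>.09)&(z<.17);print(n,"platen",m.sum(),np.median(z[m]) if m.any() else 0)
t=np.load('last_top.npy',allow_pickle=True).item()["image"];s=np.load('last_scene.npy',allow_pickle=True).item()["image"]
cv2.imwrite('pics/fin.png',np.hstack([cv2.resize(t[110:250,130:330],(600,420)),cv2.resize(s[90:300,150:370],(440,420))])[:,:,::-1][:,:,:])
i=cv2.imread('pics/fin.png');cv2.imwrite('pics/fin.png',cv2.resize(i,(800,323)))
E
```

```text
35.35 [0.3565 0.2707 0.3253] [-0.1556  0.3639  0.3253] [ 0.2 -0.6  0.7] 0.05638286780680148
[[-7.000e-04 -4.130e-02  9.991e-01]
 [-6.000e-04  9.991e-01  4.130e-02]
 [-1.000e+00 -5.000e-04 -8.000e-04]]
top board top 2263 [-0.0058  0.1877  0.1406] ((-6.595703125, 190.55743408203125), (149.73756408691406, 159.5931396484375), 89.66056823730469) y 1-99% [0.1177 0.2629] x [-0.0849  0.0715]
  side -1 y max 0.2614 min 0.1193 z 0.1404
  side 1 y max 0.2614 min 0.1203 z 0.1406
  bar -1 54 [0.2657 0.2693]
  bar 1 52 [0.2665 0.2696]
  die 197 ((3.660167694091797, 199.27874755859375), (102.11802673339844, 98.78162384033203), 57.66043472290039)
scene board top 533 [0.0222 0.2171 0.1414] ((-2.4940185546875, 217.8294677734375), (104.10614776611328, 160.42359924316406), 88.93750762939453) y 1-99% [0.1688 0.265 ] x [-0.08    0.0769]
  side -1 y max 0.2648 min 0.1696 z 0.1411
  side 1 y max 0.2628 min 0.1701 z 0.1416
  bar -1 3 [0.264  0.2681]
  bar 1 13 [0.2614 0.2649]
  die 195 ((-12.305562973022461, 193.80677795410156), (82.64629364013672, 117.75606536865234), 18.942119598388672)
35.45 [0.3564 0.2707 0.3253] [-0.5 -0.2 -0.3]
 [-5.000e-04  9.991e-01  4.140e-02]
 [-1.000e+00 -5.000e-04 -5.000e-04]]
top black knob top 40 press [-0.0075  0.3539  0.1916] world [0.5049 0.2753 0.1916] ext [0.018 0.017 0.017]
 red knob 30 [-0.1316 -0.1623  0.1236]
 strap x -0.00029549111356354414 [140.483323    17.55727502]
scene black knob top 21 press [-0.0024  0.3475  0.1893] world [0.5103 0.2703 0.1893] ext [0.015 0.017 0.016]
 red knob 32 [-0.1259 -0.1679  0.1231]
 strap x 0 [141.45197468          nan]
top platen 0 0
scene platen 714 0.12232325141058775
```

View pics/fin.png

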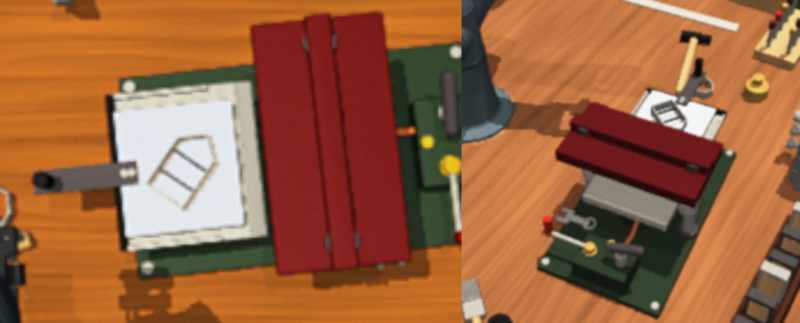

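The final view shows the board flush and straight on the bar (strap end at (135,172), die at (183,172), at the same offset from the strap as before). The lever is shut and the hand is clear.

```bash
python3 -c "
from station import r,ticket
print(ticket.sign_off(), r.get_obs()['clock'])"
```

```text
the job is handed in; nothing more can be done
the job is handed in; nothing more can be done
```

The job is done and handed in at about 35 s of the 72 s allowed.

**What I did**
- **Valve and platen:** I gripped the red knob and opened the valve to at most about 0.31 rad. The platen sank at about 6 mm/s, plus one short pulse (about 4 mm in under a second) for the last few millimetres. I shut the valve with a snug 9.4 N; it did not move under that.
- **Board:** I drew it by its black knob at about 6 N. The push against the stop bar reached 13.5 N, then I relaxed the pull, let go and moved clear.

**Last checks**
- **Board:** it lies within about 0.3° of straight, with equal gaps to the bar on both sides. Its black knob is at 0.354 m along the press's y, which is the home value.
- **Die:** it stands on the board at the same offset from the strap as during the pull. I had no clear view of it before that.
- **Lever:** it is where it started.

**Checks that disagreed**
- **Platen level:** the platen reads about 0.5 to 1.2 mm below the ledge, depending on the camera, because the last pulse ran slightly further than planned. It cannot be raised again.
- **Board yaw:** the board was yawed about 2.5° partway across. I straightened it by turning the hand and pressing it against the bar.
- **Other things on the bench:** I judged them undisturbed from the pictures only and did not measure them again.

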